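# Charge the milling block and hold its cover down on the pin

## Robot

A 7-joint arm with a two-finger parallel gripper is mounted at the origin on the work surface. World frame = base frame: x ahead of the robot, y to its left, z up, the work surface at z = 0. Lengths are in mm, angles in rad, forces in N, time in s.
With the tool pointing down it reaches from about 425 to 925 mm from the base axis. Payload 6.8 kg.
Tool frame: the origin (TCP) lies between the finger pads; the fingertips stand 8 mm ahead of it and the grasp point (between the pads) lies 11 mm behind it; x points along the fingers, y is the direction in which the jaws open and shut, and the axes are right-handed (so a half turn about x gives the same grasp; the last joint's range is limited). The gripper opens to 85 mm and grips with 20 to 120 N. Pads are 22 mm wide; open, the fingers measure 114 mm over their backs; the gripper's body (76 mm by 85 mm) begins 54 mm behind the grasp point. The pads swing forward as they close: fully open they stand 13 mm farther back than shut.
Start: joints at [1.086, 0.477, 0.022, 1.555, -0.011, 1.109, -0.083], TCP at [248.374, -627.66, 239.308] pointing down, gripper open.
Joint ranges: [-2.96, 2.96], [-0.34, 2.1], [-1.41, 1.46], [0.24, 2.44], [-1.37, 4.51], [0.17, 1.92], [-2.96, 2.96]. Speed limits (rad/s): [2.39, 2.39, 3.14, 3.14, 3.14, 3.14, 3.14].

## Interface

Orientations are given as a unit quaternion [w, x, y, z].
In Python, from station import arm, grab_frame, job_done gives the robot as it stands.
- The arm moves only by the shell command python3 -m crank 'ROWS' [OPENING] [FORCE]. ROWS is JSON, a list of rows, each a list of 6 numbers: the shift along the tool's x, y, z in mm, then the turn, a rotation vector about the tool's x, y, z in rad. In form: [[tx, ty, tz, wx, wy, wz], ...]. A call has 1 to 12 rows; each row shifts and turns the commanded pose from where the row before left it, along the tool's axes as they then stand; what a row does not reach is not made up. A row lasts 1/10 s, in which the tool goes at most 50 mm and 8.59 degrees, less where a joint would pass 70% of its speed; a pose out of reach is approached as far as the arm can. A call with a gripper value outside its range is refused whole. OPENING is the finger opening in mm, from 0 to 85.4, set as the call begins (- or left out, the last holds). The fingers move at their own pace and stop on an object; FORCE is the grip in N (left out, the last holds). Time passes only in rows, so rows that do not move let the fingers close. It gives the time, the measured TCP pose, the force and the opening at its end, in the units of the state.
- arm.observe(): the state, without advancing time (a new reading comes with each control period).
- grab_frame(name): name is "scene" or "top" or "wrist"; returns a dict with "image" (420x560x3 uint8, red, green, blue), "range_z" (420x560 float32, mm along the optical axis (not along the pixel's ray), 0 where there is no reading), "mtx" (3x3 intrinsics, pixels), "k1" (the pictures are not rectified: a ray, as slopes to the right and down, at radius r is drawn at 1 + k1 r^2 times it, then the intrinsics apply), "origin" and "rotation" of the camera in the world; the wrist camera has in their place "tool_from_camera" (4x4, takes a point from camera to tool coordinates, whose origin is the TCP and whose axes are the tool frame's). Camera axes: x right, y down, z forward; pixel columns grow to the right and rows downward; lengths in mm; the calibration is good to about 2 mm. A picture is of the moment at which its call begins: read the wrist's pose just before it.
- job_done(): hands the job in, once; it reports no verdict.
The state is a dict: "time": time; "joints": joint angles; "qvel": joint speeds; "joint_efforts": joint torques, N m; "ee_pos": TCP position; "ee_rot": TCP orientation; "force": force on the tool from outside, world axes, zero at the start; "ft_torque": the same for the moment, N m; "width": finger opening in mm.
Only numpy, scipy, OpenCV 4.12 (cv2) and the standard library are available. Lean on these libraries where they do the work, as an engineer would, in place of code of your own. Each camera call takes 0.05 s, during which the arm holds its last target.

## Task

Charge the milling block: put the two white grinding balls from the ball rail into the two empty wells, one in each, leaving the two balls that are already in. Then take the cover by its knob, work it over the block until the bore underneath finds the locating pin and it drops on, and press it down against the spring of the red sealing ring until it is fully home on the block. Finish there without letting go, your hand still holding the cover down fully home so that I can swing the clamps over it; leave everything else on the bench where it is.

Things in the scene. Friction and masses are not known exactly. Their poses are not given: they have to be found in the camera images.
- block: milling block, fixed: aluminium, 136 x 136 mm, on a blue base 150 x 150 x 8 mm, flat top 48 mm above the bench, any yaw. In it four round wells, a brass pin in the middle, a red sealing ring round the wells. Two strap clamps on opposite corners (its +x+y and -x-y diagonals, 85 mm from the middle) point outwards and rise 35 mm above the top; not to be moved. Origin: middle of its underside, z up
- well_1 (a point): centre of the mouth of the first empty well, level with the block's top; well 30 mm in diameter, 26 mm deep, 34 mm from the pin, the neighbouring wells 48 mm away
- well_2 (a point): centre of the mouth of the second empty well, diagonally opposite the first; same size
- well_3 (a point): centre of the mouth of a well that holds ball 3 at the start; same size
- well_4 (a point): centre of the mouth of a well that holds ball 4 at the start; same size
- pin_tip (a point): centre of the tip of the brass locating pin in the middle of the block: pin 12 mm in diameter, standing 12 mm above the block's top, its tip bevelled to a flat 9 mm across
- seal_ring (a joint): how far the red sealing ring (104 to 114 mm diameter) is pressed down: 0 = up, its top 4 mm above the block's top (8 mm below the pin's tip); 0.004 m = flush with the block's top. It is sprung: 5 N starts it, 13 N takes it fully down, the cover's weight of 3 to 4 N included, so the robot adds about 10 N
- ball_rail: ball rail, fixed: blue foot 130 x 44 x 6 mm with an upright aluminium bar 17 mm wide, 116 mm long (along its x axis), top 34 mm above the bench, three dimples 42 mm apart, the middle one empty. Balls are best gripped across the bar (fingers closing along its y axis, one on either side of the bar). Origin: middle of its underside
- ball_1_center (a point): centre of a white ceramic grinding ball, 20 mm in diameter, 25 g, in the dimple at the -x end of the ball rail, its centre 42 mm above the bench
- ball_2_center (a point): centre of a white ceramic grinding ball, 20 mm in diameter, 25 g, in the dimple at the +x end of the ball rail, its centre 42 mm above the bench
- ball_3_center (a point): centre of an equal ball that already lies in well 3, its top 6 mm below the block's top; it stays there
- ball_4_center (a point): centre of an equal ball that already lies in well 4; it stays there
- cover_knob (a point): middle of the cover's black knob, on its axis, 41 mm above the cover's underside. The cover lies knob up on the bench: tan plastic disc 122 mm in diameter, 18 mm thick, about 0.34 kg. Knob 32 mm in diameter, from 28 to 56 mm above the underside, on a neck 20 mm in diameter. The cover may sit on the block at any yaw
- cover_bore (a point): centre of the mouth of the blind bore in the middle of the cover's flat underside (13.5 mm diameter, 14 mm deep, not seen from above); z is the cover's up axis. Level with the pin's tip it rests on the pin; 8 mm lower it lies on the raised sealing ring; 12 mm lower (48 mm above the bench) it is fully home on the block
- cork_ring: cork ring, 84 mm across, 28 mm high, at the back; origin at the centre of its underside; leave it alone
- vial_1: amber sample vial with white cap, 27 mm diameter, 60 mm high, behind the block; origin at its underside; leave it alone
- vial_2: amber sample vial with white cap, 27 mm diameter, 60 mm high, at the right; origin at its underside; leave it alone
- flask: conical glass flask with blue stopper, 84 mm diameter at the foot, 140 mm high; origin at its underside; leave it alone
- reagent_bottle: white plastic bottle with blue cap and label, 72 mm diameter, 145 mm high; origin at its underside; leave it alone
- mortar: white porcelain mortar bowl, 80 mm across, 38 mm high, at the back; origin at its underside; leave it alone
- stopper: black rubber stopper, 30 mm across at the top, 30 mm high, at the left; origin at its underside; leave it alone

How it is judged:
By the outcome, as a careful person would: the job done as asked, in the order asked, and still so for the second after the job is handed in, while the arm keeps its last pose, push and grip.
It also fails if it takes over 62 s, if anything falls off the work surface, if the arm or the gripper's body presses on something with over 40 N, if the wrist force passes 120 N, or if a joint passes its speed limit or range.

## Working session

There is one attempt and no reset: what is moved stays moved. The work goes in short steps, Python scripts to look and compute and a shell command to move; the robot and the scene stay as the last step left them, time stands still between calls to the robot, and variables do not carry over. Pictures are saved under pics/ and viewed, and the job is handed in when it is done.

```bash
ls; mkdir -p pics
python3 - <<'E'
from station import arm, grab_frame
import cv2,numpy as np
print(arm.observe())
for n in ["scene","top","wrist"]:
    f=grab_frame(n); cv2.imwrite(f"pics/a_{n}.png",f["image"][:,:,::-1]); np.savez(f"pics/a_{n}.npz",**f)
    print(n,{k:v for k,v in f.items() if k not in("image","range_z")})
E
```

```text
pics
{'time': 0.0, 'joints': array([ 1.08585431,  0.47780949,  0.02235703,  1.55645956, -0.01150022,
        1.10928841, -0.08311626]), 'qvel': array([ 0.00208894, -0.00106781, -0.0014944 , -0.00066317,  0.0007479 ,
        0.00014741, -0.00070916]), 'joint_efforts': array([ 8.82837267e-04, -5.96444857e+01,  1.60811618e+00, -2.81190079e+01,
        1.25311731e-02,  9.30764334e-03, -3.01572220e-05]), 'ee_pos': array([ 248.1544872 , -627.10699624,  238.31631497]), 'ee_rot': array([-0.13181701, -0.69442074, -0.13306941,  0.69476373]), 'force': array([-0.25108982, -0.29193272, -0.10000482]), 'ft_torque': array([-0.02318385,  0.0072047 , -0.01570482]), 'width': 85.72797504396375}
scene {'mtx': array([[479.64272515,   0.        , 282.18055804],
       [  0.        , 479.64272515, 201.83267872],
       [  0.        ,   0.        ,   1.        ]]), 'k1': 0.01428784745935336, 'origin': array([1627.82598093,  -45.03433577,  895.25603592]), 'rotation': array([-0.31287386,  0.64272517,  0.63358842, -0.29593921])}
top {'mtx': array([[421.19952351,   0.        , 273.67714819],
       [  0.        , 421.19952351, 208.88461038],
       [  0.        ,   0.        ,   1.        ]]), 'k1': -0.12921863491603514, 'origin': array([ 415.19215082,   -8.79995702, 1239.24123824]), 'rotation': array([ 0.06396935, -0.70307852,  0.70638744, -0.05104221])}
wrist {'mtx': array([[337.89674541,   0.        , 281.48598888],
       [  0.        , 337.89674541, 211.08304889],
       [  0.        ,   0.        ,   1.        ]]), 'k1': -0.03817463419604136, 'tool_from_camera': array([[ 1.45658937e-03, -3.18386195e-01,  9.47959972e-01,
        -1.34309398e+02],
       [ 9.99998650e-01,  1.18462747e-03, -1.13867505e-03,
        -1.79026925e-02],
       [-7.60441003e-04,  9.47960351e-01,  3.18387491e-01,
        -8.19235116e+01],
       [ 0.00000000e+00,  0.00000000e+00,  0.00000000e+00,
         1.00000000e+00]])}
```

View pics/a_scene.png

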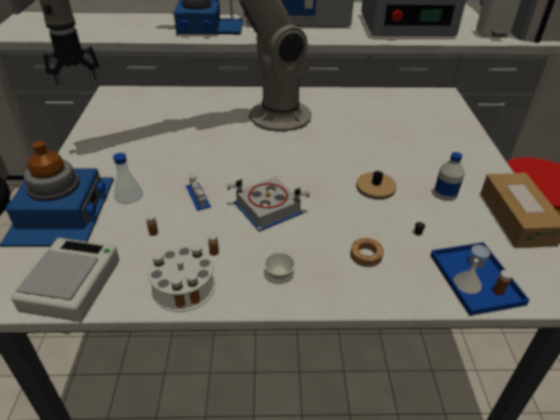

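View pics/a_top.png

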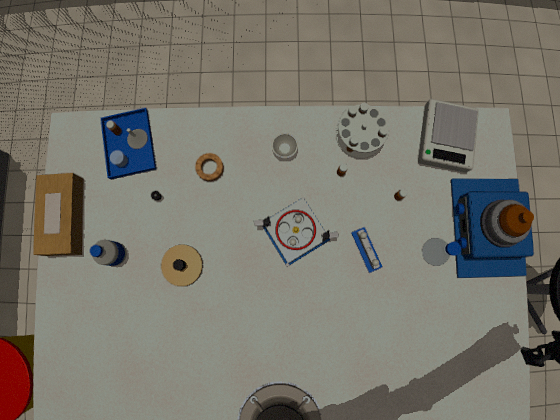

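View pics/a_wrist.png

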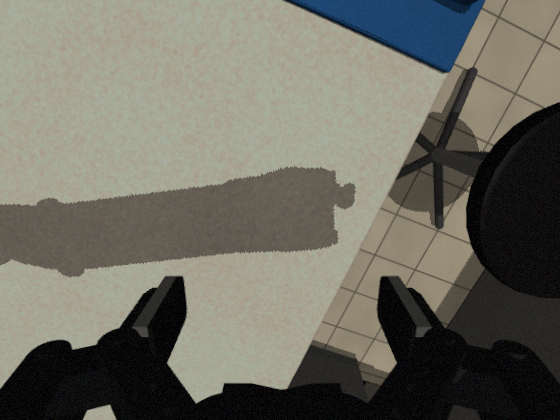

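The top view shows the block with pin near (296,230), rail near (367,250), and cover knob near (180,265). The scene view agrees. I'll write the helpers and take zoomed crops.

```bash
cat > h.py <<'E'
import numpy as np,cv2
from scipy.spatial.transform import Rotation as R
from station import arm,grab_frame
def q(w): return R.from_quat(w,scalar_first=True)
def snap(n,tag):
    s=arm.observe(); f=grab_frame(n); f=dict(f)
    if n=="wrist":
        T=np.eye(4);T[:3,:3]=q(s["ee_rot"]).as_matrix();T[:3,3]=s["ee_pos"]
        C=T@f["tool_from_camera"]; f["Rm"]=C[:3,:3];f["o"]=C[:3,3]
    else: f["Rm"]=q(f["rotation"]).as_matrix();f["o"]=np.array(f["origin"])
    np.savez(f"pics/{tag}.npz",**f); cv2.imwrite(f"pics/{tag}.png",f["image"][:,:,::-1]); return f
def load(tag): return dict(np.load(f"pics/{tag}.npz"))
def ray(f,u,v):
    K=f["mtx"];k=float(f["k1"])
    p=cv2.undistortPoints(np.array([[[u,v]]],float),K,np.array([k,0,0,0,0.]))[0,0]
    return np.array([p[0],p[1],1.])
def onz(f,u,v,z):
    d=f["Rm"]@ray(f,u,v); return f["o"]+d*(z-f["o"][2])/d[2]
def proj(f,P):
    c=f["Rm"].T@(np.array(P)-f["o"]); x,y=c[:2]/c[2]; r=1+float(f["k1"])*(x*x+y*y)
    return f["mtx"][0,0]*x*r+f["mtx"][0,2],f["mtx"][1,1]*y*r+f["mtx"][1,2]
def cloud(f):
    v,u=np.nonzero(f["range_z"]>0)
    p=cv2.undistortPoints(np.stack([u,v],1)[:,None].astype(float),f["mtx"],np.array([float(f["k1"]),0,0,0,0]))[:,0]
    z=f["range_z"][v,u].astype(float)
    P=np.c_[p*z[:,None],z]@f["Rm"].T+f["o"]
    return u,v,P
def tri(obs):
    A=np.zeros((3,3));b=np.zeros(3);L=[]
    for f,u,v in obs:
        d=f["Rm"]@ray(f,u,v);d/=np.linalg.norm(d);M=np.eye(3)-np.outer(d,d);A+=M;b+=M@f["o"];L.append((M,f["o"]))
    X=np.linalg.solve(A,b); return X,[np.linalg.norm(M@(X-o)) for M,o in L]
def crop(tag,x0,y0,x1,y1,s,out):
    im=cv2.imread(f"pics/{tag}.png")[y0:y1,x0:x1]; cv2.imwrite(f"pics/{out}.png",cv2.resize(im,None,fx=s,fy=s,interpolation=cv2.INTER_CUBIC))
E
python3 - <<'E'
from h import *
t=load("a_top");s=load("a_scene")
for f,n in((t,"top"),(s,"scene")):
    f["Rm"]=q(f["rotation"]).as_matrix();f["o"]=f["origin"];np.savez(f"pics/a_{n}.npz",**f)
print("up axis",t["Rm"][:,2])
for n,u,v,z in[("pin",296,230,60),("ball?",360,234,42),("ball",375,266,42),("knob",180,265,50),("base",282,405,100)]:print(n,onz(t,u,v,z).round(1))
crop("a_top",240,180,400,300,5,"c_top")
crop("a_top",140,220,240,300,6,"c_topc")
crop("a_scene",170,160,330,240,5,"c_scene")
E
```

```text
up axis [ 0.16214765  0.0178398  -0.98660523]
pin [548.4 -50.1  60. ]
ball? [ 537.7 -233.8   42. ]
ball [ 446.2 -273.8   42. ]
knob [451. 279.  50.]
base [ 81.9  -8.3 100. ]
```

View pics/c_top.png

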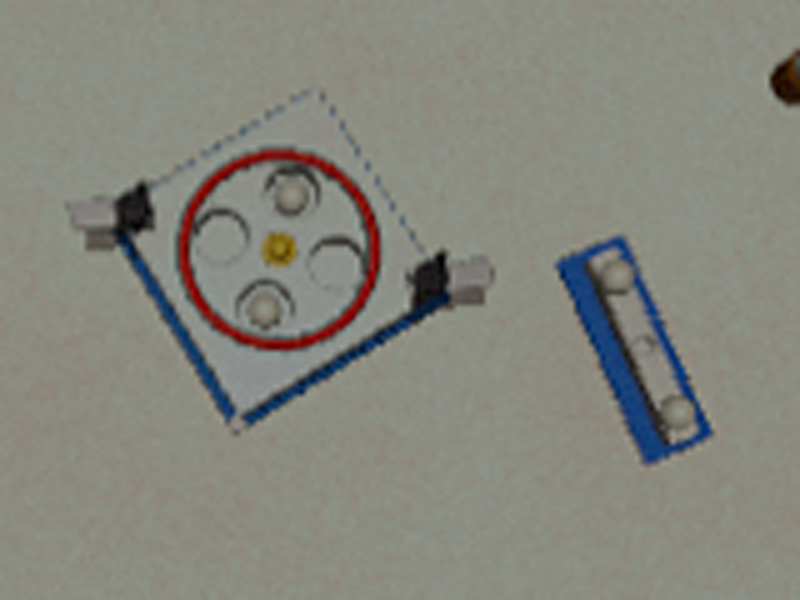

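View pics/c_topc.png

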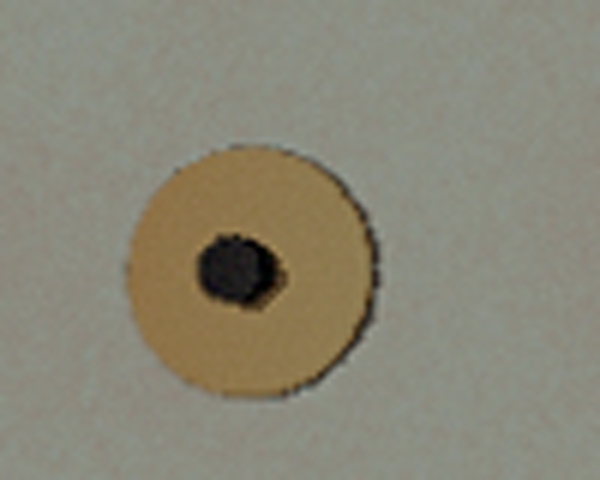

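View pics/c_scene.png

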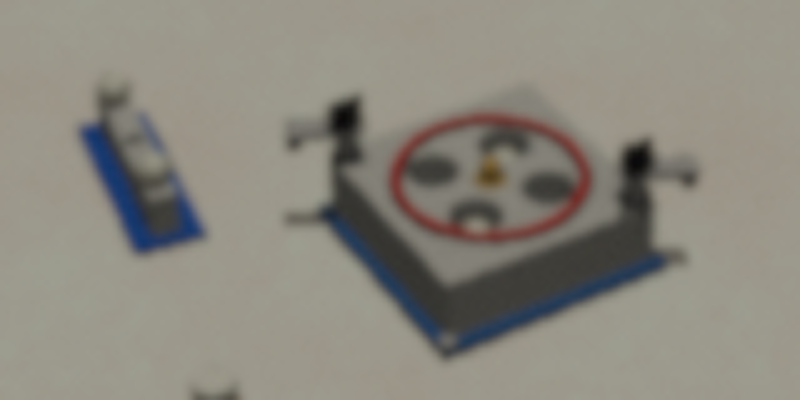

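Top view: balls at about (363.6,235.3) and (375.5,262.3), pin at (295.5,229.5), empty wells to the left and right of the pin, and knob at (179,264.8). Next I'll get positions from the depth data and the two views.

```bash
cat >> h.py <<'E'
def plan(pos,jaw,n,s=None,down=True):
    """rows from measured pose to pos with tool x down and jaw (world yaw of tool y, mod pi nearest)"""
    s=s or arm.observe(); R0=q(s["ee_rot"]); p0=np.array(s["ee_pos"])
    best=None
    for k in(0,1):
        a=jaw+k*np.pi; x=np.array([0,0,-1.]);y=np.array([np.cos(a),np.sin(a),0]);z=np.cross(x,y)
        R1=R.from_matrix(np.c_[x,y,z]); w=(R0.inv()*R1).as_rotvec()
        if best is None or np.linalg.norm(w)<np.linalg.norm(best[1]): best=(R1,w)
    R1,w=best; rows=[]
    d=(np.array(pos)-p0)/n; Rc=R0; st=R.from_rotvec(w/n)
    for i in range(n):
        rows.append([round(float(a),1) for a in Rc.inv().apply(d)]+[round(float(a),4) for a in w/n]); Rc=Rc*st
    print("dist",np.linalg.norm(d*n).round(1),"rot",w.round(4)); print(rows)
E
python3 - <<'E'
from h import *
t=load("a_top");s=load("a_scene")
obs={"pin":((295.5,229.5),None,60),"b_far":((363.6,235.3),None,42),"b_near":((375.5,262.3),None,42),"knobtop":((179,264.8),None,56)}
for n,(a,_,z) in obs.items():
    P=onz(t,*a,z); print(n,P.round(1),"in scene",np.round(proj(s,P),1))
for f in(t,s):
    u,v,P=cloud(f)
    for n,c in(("pin",(548,-50)),("knob",(453,281))):
        m=np.hypot(P[:,0]-c[0],P[:,1]-c[1])<90; print(n,m.sum(),np.percentile(P[m,2],[1,20,50,80,99]).round(1))
    m=(abs(P[:,0]-490)<80)&(abs(P[:,1]+255)<60)&(P[:,2]>30)&(P[:,2]<60);print(m.sum(),P[m][:, :].round(0)[::8])
E
```

```text
pin [549.8 -48.7  60. ] in scene [267.8 191.6]
b_far [ 533.8 -244.    42. ] in scene [200.  193.1]
b_near [ 456.6 -275.6   42. ] in scene [192.3 177.3]
knobtop [451.4 280.4  56. ] in scene [376.8 172.6]
pin 2983 [-2.8 10.3 47.7 50.9 84.5]
knob 2873 [-4.4 -0.1  5.3 19.4 57.6]
249 [[ 553. -244.   34.]
 [ 547. -238.   35.]
 [ 542. -240.   54.]
 [ 539. -243.   52.]
 [ 536. -243.   53.]
 [ 533. -243.   54.]
 [ 531. -246.   52.]
 [ 529. -250.   44.]
 [ 526. -254.   38.]
 [ 521. -243.   35.]
 [ 518. -252.   35.]
 [ 512. -243.   34.]
 [ 509. -251.   35.]
 [ 506. -257.   37.]
 [ 501. -249.   31.]
 [ 495. -251.   37.]
 [ 490. -251.   32.]
 [ 487. -257.   34.]
 [ 484. -259.   35.]
 [ 481. -265.   37.]
 [ 478. -270.   38.]
 [ 475. -273.   37.]
 [ 469. -259.   35.]
 [ 466. -264.   37.]
 [ 463. -266.   40.]
 [ 460. -265.   45.]
 [ 457. -264.   48.]
 [ 454. -267.   49.]
 [ 452. -270.   49.]
 [ 449. -272.   52.]
 [ 446. -281.   36.]
 [ 441. -275.   36.]]
pin 3875 [-759.  -750.3   17.8   49.3   82.8]
knob 2521 [-759.3 -750.5    1.1   18.7   57.2]
170 [[ 449. -277.   49.]
 [ 461. -278.   50.]
 [ 465. -272.   49.]
 [ 467. -272.   47.]
 [ 464. -267.   41.]
 [ 462. -277.   33.]
 [ 469. -270.   34.]
 [ 477. -263.   36.]
 [ 481. -256.   36.]
 [ 494. -266.   38.]
 [ 494. -261.   34.]
 [ 499. -266.   30.]
 [ 507. -259.   33.]
 [ 513. -256.   34.]
 [ 520. -255.   35.]
 [ 543. -245.   49.]
 [ 545. -245.   48.]
 [ 546. -242.   45.]
 [ 544. -237.   39.]
 [ 542. -235.   34.]
 [ 548. -229.   36.]
 [ 553. -240.   32.]]
```

Run:
```python
from h import *
a=np.arctan2(31,77)+np.pi/2
s=arm.observe();print(q(s["ee_rot"]).as_matrix().round(2))
plan([496,-259,180],a,11)
```

```text
[[-0.    0.37 -0.93]
 [ 0.   -0.93 -0.37]
 [-1.   -0.    0.  ]]
dist 447.7 rot [-0.0059  0.0001  0.0014]
[[5.4, -22.8, -33.3, -0.0005, 0.0, 0.0001], [5.4, -22.8, -33.3, -0.0005, 0.0, 0.0001], [5.3, -22.8, -33.3, -0.0005, 0.0, 0.0001], [5.3, -22.8, -33.3, -0.0005, 0.0, 0.0001], [5.3, -22.8, -33.3, -0.0005, 0.0, 0.0001], [5.3, -22.7, -33.3, -0.0005, 0.0, 0.0001], [5.3, -22.7, -33.3, -0.0005, 0.0, 0.0001], [5.3, -22.7, -33.3, -0.0005, 0.0, 0.0001], [5.3, -22.7, -33.4, -0.0005, 0.0, 0.0001], [5.3, -22.7, -33.4, -0.0005, 0.0, 0.0001], [5.3, -22.7, -33.4, -0.0005, 0.0, 0.0001]]
```

```bash
python3 -m crank '[[2.3,-22.8,-33.3,0,0,0],[2.3,-22.8,-33.3,0,0,0],[2.3,-22.8,-33.3,0,0,0],[2.3,-22.8,-33.3,0,0,0],[2.3,-22.8,-33.3,0,0,0],[2.3,-22.7,-33.3,0,0,0],[2.3,-22.7,-33.3,0,0,0],[2.3,-22.7,-33.3,0,0,0],[10,-22.7,-33.3,0,0,0],[15,-22.7,-33.3,0,0,0],[15,-22.7,-33.3,0,0,0],[0,0,0,0,0,0]]' 60 30
python3 - <<'E'
from h import *
print(arm.observe()["ee_pos"]); snap("wrist","b1")
E
```

```text
time: 1.35
ee_pos: [499.3, -253.1, 178.9]
ee_rot: [-0.134, -0.694, -0.137, 0.694]
force: [-0.9, 0.6, 0.6]
width: 59.8
[ 499.34981227 -253.10360591  178.88179873]
```

View pics/b1.png

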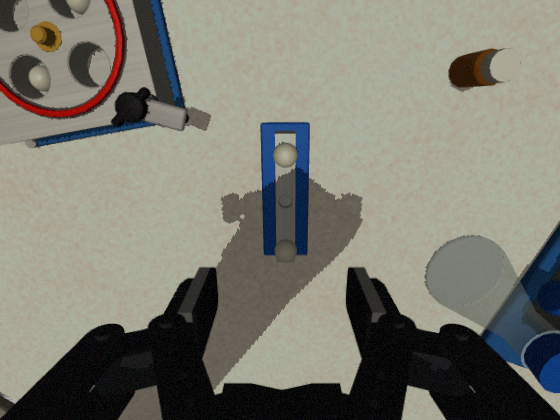

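The wrist view shows the rail upright at columns 262–309, balls at (286,155) and (285.5,251), the pin tip at about (38,34) and a clamp near (130,105). The jaws are aligned with the bar.

```bash
crop() { :; }
python3 - <<'E'
from h import *
f=load("b1");t=load("a_top")
g=cv2.cvtColor(f["image"],cv2.COLOR_RGB2GRAY)
crop("b1",240,110,330,270,5,"c_b1")
for n,c,tc in(("far",(286,155),(363.6,235.3)),("near",(285.5,251),(375.5,262.3))):
    print(n,onz(f,*c,42).round(1),onz(t,*tc,42).round(1),[np.round(x,1) for x in tri([(f,*c),(t,*tc)])])
u,v,P=cloud(f)
m=(u>265)&(u<306)&(v>120)&(v<262)&(P[:,2]>28)
B=P[m]
for c in((534,-243),(456,-272)):
    d=B[np.hypot(B[:,0]-c[0],B[:,1]-c[1])<13]; d=d[d[:,2]>42]; print(len(d),d.mean(0).round(1),d[:,2].max().round(1))
    if len(d)>10:
        from scipy.optimize import least_squares
        r=least_squares(lambda x:np.linalg.norm(d-x,axis=1)-10,[c[0],c[1],42]);print(r.x.round(1),r.cost)
print("end",arm.observe()["ee_pos"],arm.observe()["time"])
E
```

```text
far [ 535.9 -241.    42. ] [ 533.8 -244.    42. ] [array([ 534.8, -242.7,   40.3]), array([1.8, 1.8])]
near [ 457.5 -272.9   42. ] [ 456.6 -275.6   42. ] [array([ 456.7, -274.5,   40.7]), array([1.3, 1.3])]
481 [ 536.5 -239.8   48.6] 53.7
[ 535.5 -240.2   41.9] 53.04086184382991
388 [ 460.4 -271.4   48.4] 53.1
[ 458.  -272.5   42. ] 54.34037462309556
end [ 497.95828798 -256.57361613  179.68465101] 1.4
```

View pics/c_b1.png

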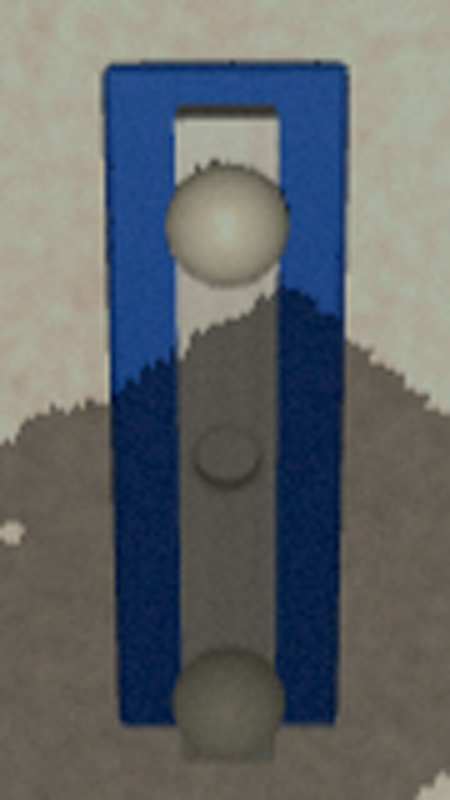

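Run:
```python
from h import *
from scipy.optimize import least_squares
s=arm.observe();print(s["ee_pos"],s["joints"].round(2),s["time"]); f=snap("wrist","b2"); print(arm.observe()["ee_pos"])
u,v,P=cloud(f)
B=P
cs=[]
for c in((535,-241),(457,-273)):
    d=B[np.hypot(B[:,0]-c[0],B[:,1]-c[1])<12]; d=d[(d[:,2]>43)&(d[:,2]<60)]
    r=least_squares(lambda x:np.linalg.norm(d-x,axis=1)-10,[c[0],c[1],42],loss="soft_l1");print(len(d),r.x.round(1),np.round(proj(f,r.x),1),proj(load("b1"),r.x)); cs.append(r.x)
d=cs[0]-cs[1];print(np.hypot(*d[:2]),np.degrees(np.arctan2(d[1],d[0])))
plan([cs[0][0],cs[0][1],39],np.arctan2(d[1],d[0])+np.pi/2,6)
crop("b2",240,110,330,270,5,"c_b2")
crop("b2",0,0,220,160,3.6,"c_b2b")
```

```text
[ 497.95828798 -256.57361613  179.68465101] [ 0.48  0.36 -0.15  1.88  0.06  0.9  -0.88] 1.4
[ 497.08091291 -259.04632049  180.28321043]
471 [ 535.6 -240.3   41.9] [281.1 151.3] (np.float64(284.9738770128322), np.float64(154.90968388695612))
381 [ 457.9 -272.5   42. ] [282.1 247.2] (np.float64(285.2378809223468), np.float64(250.4253229524716))
84.13207900869946 22.533796990034606
dist 147.6 rot [-0.0138  0.0009  0.0011]
[[23.5, -0.5, -7.1, -0.0023, 0.0002, 0.0002], [23.5, -0.5, -7.1, -0.0023, 0.0002, 0.0002], [23.5, -0.5, -7.1, -0.0023, 0.0002, 0.0002], [23.5, -0.5, -7.1, -0.0023, 0.0002, 0.0002], [23.5, -0.5, -7.1, -0.0023, 0.0002, 0.0002], [23.5, -0.4, -7.1, -0.0023, 0.0002, 0.0002]]
```

View pics/c_b2.png

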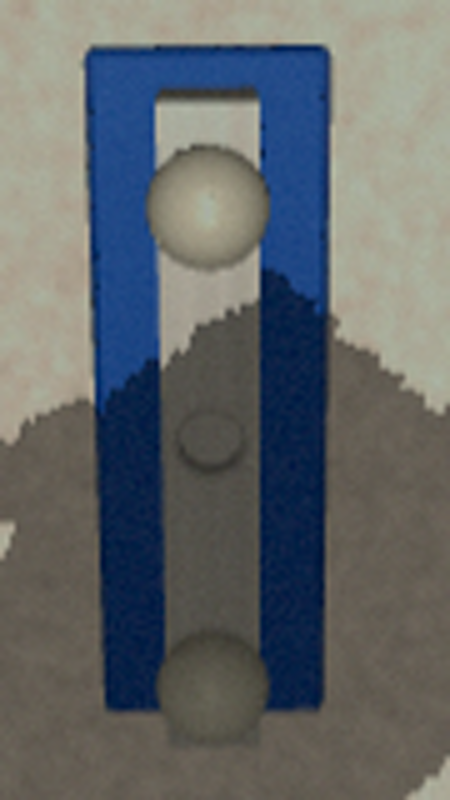

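View pics/c_b2b.png

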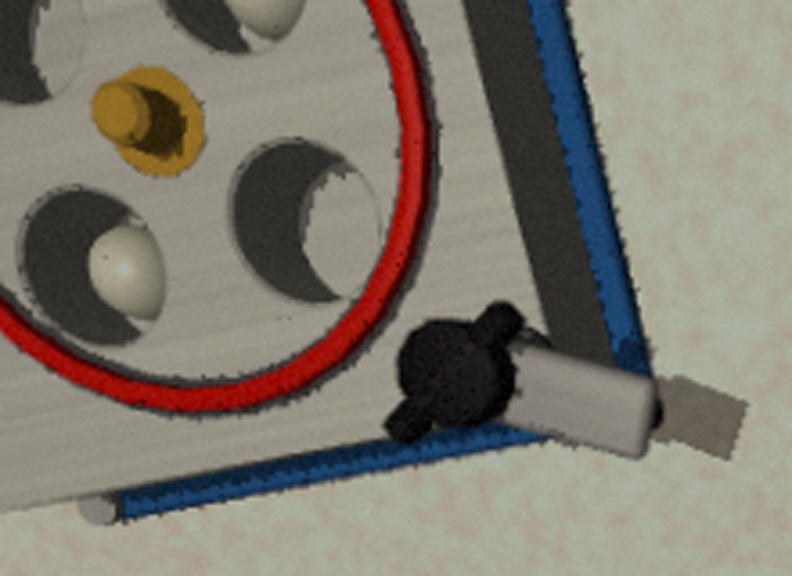

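```bash
python3 -m crank '[[18,-0.5,-12,0,0,0],[18,-0.5,-12,0,0,0],[20,-0.5,-11,0,0,0],[20,-0.5,-8,0,0,0],[20,-0.5,0,0,0,0],[20,0,0,0,0,0],[0,0,0,0,0,0],[0,0,0,0,0,0],[0,0,0,0,0,0]]'
python3 - <<'E'
from h import *
plan([535.6,-240.3,39],np.radians(112.5),2); f=snap("wrist","b3"); print(arm.observe()["ee_pos"])
E
```

```text
time: 2.35
ee_pos: [536.5, -243.2, 66.3]
ee_rot: [0.132, 0.695, 0.132, -0.694]
force: [0.0, 0.4, 1.3]
width: 60.2
dist 27.4 rot [-0.0172 -0.0013 -0.0017]
[[13.6, -1.6, -0.1, -0.0086, -0.0007, -0.0008], [13.6, -1.5, -0.1, -0.0086, -0.0007, -0.0008]]
[ 536.63327434 -242.98913034   66.30486908]
```

View pics/b3.png

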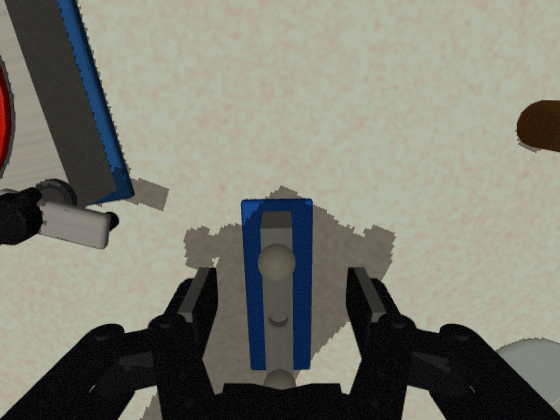

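The ball is at (276,262), 3 mm left of the jaw middle, which matches the plan.

```bash
python3 -m crank '[[9,-3,0,-0.017,0,0],[9,0,0,0,0,0],[9,0,0,0,0,0],[0,0,0,0,0,0],[0,0,0,0,0,0]]'
python3 - <<'E'
from h import *
plan([535.6,-240.3,39],np.radians(112.5),1)
E
```

```text
time: 2.9
ee_pos: [534.6, -239.2, 37.4]
ee_rot: [-0.138, -0.693, -0.139, 0.694]
force: [-0.2, 0.7, 0.2]
width: 59.9
dist 2.2 rot [0.0011 0.0008 0.0007]
[[-1.6, 1.4, -0.5, 0.0011, 0.0008, 0.0007]]
```

```bash
python3 -m crank '[[0,0,0,0,0,0],[0,0,0,0,0,0],[0,0,0,0,0,0],[0,0,0,0,0,0],[0,0,0,0,0,0]]' 14 25
python3 - <<'E'
from h import *
snap("wrist","b4")
E
```

```text
time: 3.4
ee_pos: [535.6, -240.0, 38.4]
ee_rot: [0.139, 0.694, 0.138, -0.693]
force: [0.6, -2.6, 2.0]
width: 18.2
```

View pics/b4.png

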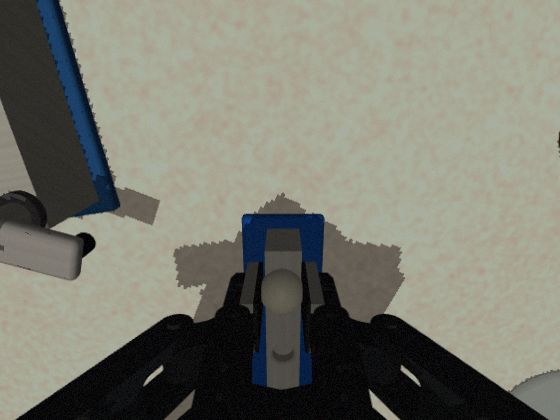

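The ball is between the pads, at about (282,292), with opening 18.2. Lifting.

```bash
python3 -m crank '[[-15,0,0,0,0,0],[-30,0,0,0,0,0],[-40,0,0,0,0,0],[-35,0,0,0,0,0]]'
python3 - <<'E'
from h import *
a=load("a_top")
# clamps direction estimate
P=[onz(a,240+x/5-.4,180+y/5-.4,48) for x,y in((220,237),(337,262),(291,191),(265,306))]
print(np.round(P,1)); d=P[0]-P[1];print(np.hypot(*d[:2]),np.degrees(np.arctan2(d[1],d[0])))
plan([549,-49,165],np.arctan2(d[1],d[0])+np.pi/2,8)
E
```

```text
time: 3.85
ee_pos: [534.3, -238.5, 159.5]
ee_rot: [-0.138, -0.693, -0.139, 0.694]
force: [0.2, -0.5, -0.4]
width: 17.9
[[558.5 -15.3  48. ]
 [543.9 -81.7  48. ]
 [584.7 -56.1  48. ]
 [519.  -40.6  48. ]]
67.97401317099884 77.51405454834803
dist 190.1 rot [-9.585e-01 -1.000e-04  1.600e-03]
[[-0.7, -21.2, -10.8, -0.1198, -0.0, 0.0002], [-0.7, -19.7, -13.2, -0.1198, -0.0, 0.0002], [-0.7, -18.0, -15.5, -0.1198, -0.0, 0.0002], [-0.7, -16.0, -17.5, -0.1198, -0.0, 0.0002], [-0.7, -13.8, -19.3, -0.1198, -0.0, 0.0002], [-0.7, -11.4, -20.8, -0.1198, -0.0, 0.0002], [-0.7, -8.8, -22.1, -0.1198, -0.0, 0.0002], [-0.7, -6.1, -23.0, -0.1198, -0.0, 0.0002]]
```

```bash
python3 -m crank '[[-1,-21.2,-10.8,-0.12,0,0],[-1,-19.7,-13.2,-0.12,0,0],[-1,-18,-15.5,-0.12,0,0],[0,-16,-17.5,-0.12,0,0],[0,-13.8,-19.3,-0.12,0,0],[0,-11.4,-20.8,-0.12,0,0],[0,-8.8,-22.1,-0.12,0,0],[0,-6.1,-23,-0.12,0,0],[0,0,0,0,0,0],[0,0,0,0,0,0]]'
python3 - <<'E'
from h import *
s=arm.observe();print(s["ee_pos"],s["joints"].round(2)); f=snap("wrist","b5"); print(arm.observe()["ee_pos"])
E
```

```text
time: 4.85
ee_pos: [548.9, -49.3, 160.9]
ee_rot: [-0.443, -0.551, -0.443, 0.551]
force: [0.1, -1.5, 0.1]
width: 17.6
[548.88507181 -49.29897149 160.92122568] [ 0.31  0.4  -0.42  1.91  0.21  0.88 -0.43]
[548.96422078 -50.31127526 160.89671267]
```

View pics/b5.png

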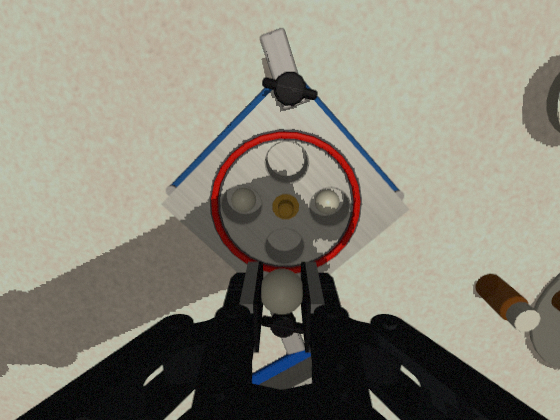

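Ring centred near (287,200), empty wells at (287,160) and (285,245), ball held. I'll fit the ring and wells.

```bash
crop_=1
python3 - <<'E'
from h import *
from scipy.optimize import least_squares
f=load("b5"); im=f["image"].astype(int)
m=(im[...,0]>90)&(im[...,1]<50)&(im[...,2]<50)
v,u=np.nonzero(m)
P=np.array([onz(f,a,b,52)[:2] for a,b in zip(u,v)])
u2,v2,C=cloud(f); k=m[v2,u2]; print("ring z",np.median(C[k,2]))
r=least_squares(lambda x:np.hypot(P[:,0]-x[0],P[:,1]-x[1])-54.5,[549,-49],loss="soft_l1");print("ring fit",r.x.round(1),len(u))
# block top from depth
k=(C[:,2]>40)&(C[:,2]<54)&(np.hypot(C[:,0]-549,C[:,1]+49)<90);print("top z",np.median(C[k,2]))
ang=np.radians(77.5)
for n,sg in(("wA",1),("wB",-1)):
    p=np.r_[r.x+sg*34*np.array([np.cos(ang),np.sin(ang)]),48];print(n,p.round(1),np.round(proj(f,p),1))
print("pin pix",np.round(proj(f,[*r.x,60]),1))
crop("b5",200,110,370,280,4,"c_b5")
E
```

```text
ring z 51.52827657062113
ring fit [552.2 -46.7] 2264
top z 47.7944207320233
wA [559.5 -13.5  48. ] [285.5 162.1]
wB [544.8 -79.9  48. ] [285.  246.6]
pin pix [285.4 211.1]
```

View pics/c_b5.png

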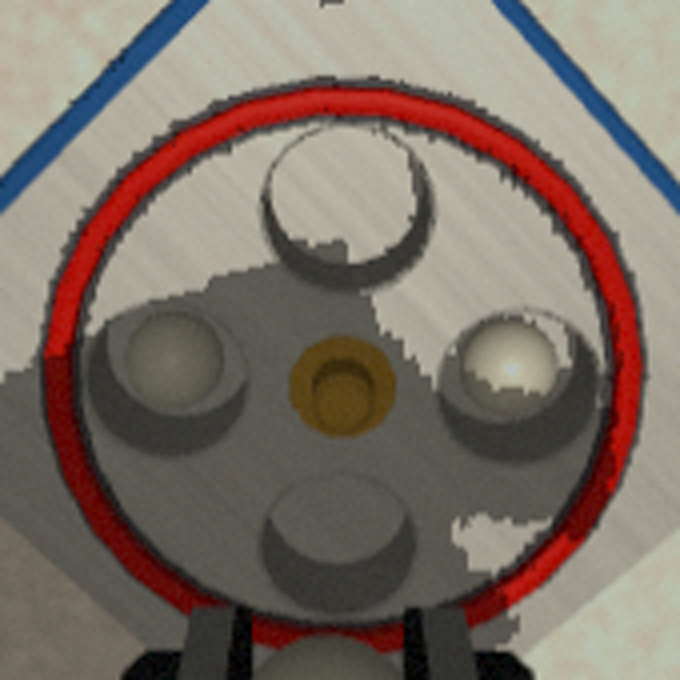

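Run:
```python
from h import *
f=load("b5"); t=load("a_top");g=load("b2")
p={}
for n,x,y,z in(("A",347,207,48),("B",340,540,48),("L",168,380,48),("R",518,385,48),("pin",343,393,60),("pinbase",342,387,48)):
    p[n]=onz(f,200+x/4-.4,110+y/4-.4,z);print(n,p[n].round(1))
print("meanAB",(p["A"]+p["B"])/2,"LR",(p["L"]+p["R"])/2, np.hypot(*(p["A"]-p["B"])[:2]),np.hypot(*(p["L"]-p["R"])[:2]))
d=p["A"]-p["B"];print(np.degrees(np.arctan2(d[1],d[0])))
print("b2 pin",onz(g,32.4,31,60),"wB",onz(g,84.3,60.7,48))
print(tri([(f,200+343/4-.4,110+393/4-.4),(g,32.4,31)]))
```

```text
A [560.2 -13.1  48. ]
B [544.8 -78.1  48. ]
L [519.7 -38.4  48. ]
R [585.1 -53.7  48. ]
pin [552.6 -44.3  60. ]
pinbase [552.  -46.9  48. ]
meanAB [552.54062455 -45.59563123  48.        ] LR [552.39402895 -46.02135114  48.        ] 66.81388358122844 67.16852203942663
76.68791359656655
b2 pin [551.85715262 -47.64657019  60.        ] wB [544.63446064 -80.11451631  48.        ]
(array([552.00983923, -45.33796215,  56.70452242]), [np.float64(0.4405840680318519), np.float64(0.44058406803178146)])
```

Run:
```python
from h import *
plan([560.1,-13,110],np.radians(166.7),3)
```

```text
dist 64.1 rot [0.0137 0.0006 0.0008]
[[17.0, 0.9, -13.0, 0.0046, 0.0002, 0.0003], [17.0, 0.9, -13.0, 0.0046, 0.0002, 0.0003], [17.0, 0.8, -13.0, 0.0046, 0.0002, 0.0003]]
```

```bash
python3 -m crank '[[15,0.9,-13,0.013,0,0],[18,0.9,-13,0,0,0],[18,0.8,-13,0,0,0],[20,0,0,0,0,0],[10,0,0,0,0,0],[0,0,0,0,0,0],[0,0,0,0,0,0],[0,0,0,0,0,0]]'
python3 - <<'E'
from h import *
plan([560.1,-13,62],np.radians(166.7),2); f=snap("wrist","b6")
E
```

```text
time: 5.7
ee_pos: [561.4, -13.0, 80.9]
ee_rot: [0.439, 0.555, 0.439, -0.554]
force: [-0.6, 0.3, -0.7]
width: 17.9
dist 18.9 rot [ 0.0009 -0.0002 -0.0016]
[[9.4, -0.7, 0.2, 0.0005, -0.0001, -0.0008], [9.4, -0.7, 0.2, 0.0005, -0.0001, -0.0008]]
```

View pics/b6.png

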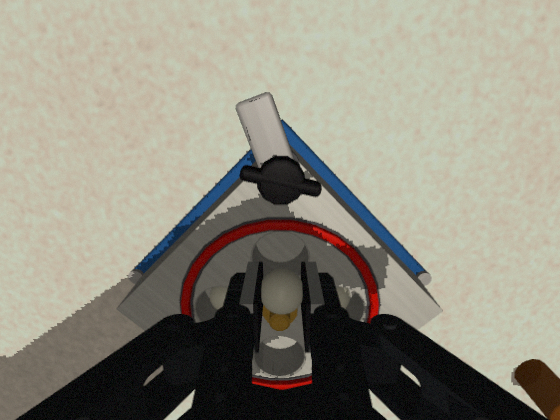

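Well A's mouth (column 280, top edge at row 232) is in line with the ball at column 282. Descending and releasing.

```bash
python3 -m crank '[[9.5,-0.7,0,0,0,0],[9,-0.6,0,0,0,0],[0,0,0,0,0,0],[0,0,0,0,0,0],[0,0,0,0,0,0]]'; python3 -m crank '[[0,0,0,0,0,0],[0,0,0,0,0,0],[0,0,0,0,0,0]]' 30;  python3 -m crank '[[-20,0,0,0,0,0],[-30,0,0,0,0,0],[-40,0,0,0,0,0],[-25,0,20,0,0,0],[0,0,30,0,0,0],[0,0,0,0,0,0]]'
python3 - <<'E'
from h import *
f=snap("wrist","b7")
print(arm.observe()["ee_pos"])
E
```

```text
time: 6.25
ee_pos: [559.6, -12.0, 61.4]
ee_rot: [0.439, 0.554, 0.439, -0.554]
force: [-0.7, -0.7, 0.0]
width: 18.0
time: 6.55
ee_pos: [559.6, -12.1, 61.6]
ee_rot: [0.439, 0.554, 0.439, -0.554]
force: [0.1, 0.2, -0.3]
width: 30.1
time: 7.15
ee_pos: [547.6, -65.7, 177.3]
ee_rot: [-0.439, -0.555, -0.437, 0.556]
force: [-0.7, -0.2, -1.3]
width: 30.3
[547.66078649 -63.31920769 176.74854169]
```

View pics/b7.png

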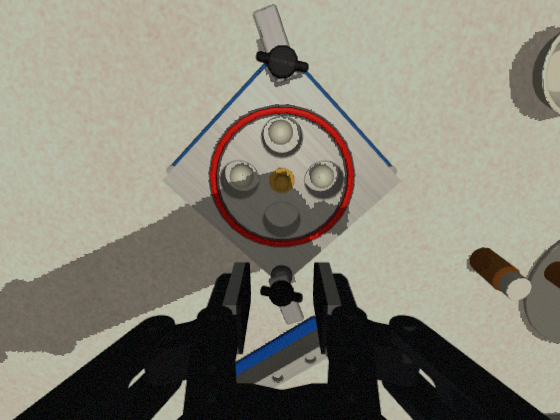

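The ball sits in well A (280,131), and well B at (282,217) is still empty. Now the second ball.

Run:
```python
from h import *
plan([458,-272.5,120],np.radians(112.5),8)
```

```text
dist 234.6 rot [ 9.44e-01  9.00e-04 -1.10e-03]
[[7.1, -4.8, 28.0, 0.118, 0.0001, -0.0001], [7.1, -1.5, 28.4, 0.118, 0.0001, -0.0001], [7.1, 1.8, 28.4, 0.118, 0.0001, -0.0001], [7.1, 5.2, 28.0, 0.118, 0.0001, -0.0001], [7.1, 8.4, 27.2, 0.118, 0.0001, -0.0001], [7.1, 11.6, 26.0, 0.118, 0.0001, -0.0001], [7.1, 14.6, 24.4, 0.118, 0.0001, -0.0001], [7.1, 17.3, 22.6, 0.118, 0.0001, -0.0001]]
```

```bash
python3 -m crank '[[0,-4.8,28,0.118,0,0],[0,-1.5,28.4,0.118,0,0],[5,1.8,28.4,0.118,0,0],[10,5.2,28,0.118,0,0],[10,8.4,27.2,0.118,0,0],[10,11.6,26,0.118,0,0],[10,14.6,24.4,0.118,0,0],[12,17.3,22.6,0.118,0,0],[20,0,0,0,0,0],[20,0,0,0,0,0],[0,0,0,0,0,0],[0,0,0,0,0,0]]' 60
python3 - <<'E'
from h import *
from scipy.optimize import least_squares
s=arm.observe();print(s["joints"].round(2))
plan([458,-272.5,39],np.radians(112.5),3); f=snap("wrist","b8")
u,v,B=cloud(f)
d=B[np.hypot(B[:,0]-458,B[:,1]+272.5)<12]; d=d[(d[:,2]>43)&(d[:,2]<60)]
r=least_squares(lambda x:np.linalg.norm(d-x,axis=1)-10,[458,-272.5,42],loss="soft_l1");print(len(d),r.x.round(1),np.round(proj(f,r.x),1))
print(arm.observe()["ee_pos"])
E
```

```text
time: 8.4
ee_pos: [459.5, -269.4, 79.3]
ee_rot: [-0.139, -0.693, -0.14, 0.693]
force: [-0.1, -0.2, -0.3]
width: 59.9
[ 0.53  0.46 -0.14  2.02  0.1   0.67 -0.85]
dist 40.4 rot [0.0054 0.0003 0.0012]
[[13.4, 0.8, 0.9, 0.0018, 0.0001, 0.0004], [13.4, 0.8, 0.9, 0.0018, 0.0001, 0.0004], [13.4, 0.8, 0.9, 0.0018, 0.0001, 0.0004]]
915 [ 458.1 -272.5   41.9] [286.1 256.3]
[ 459.99045321 -269.78743483   79.90538643]
```

View pics/b8.png

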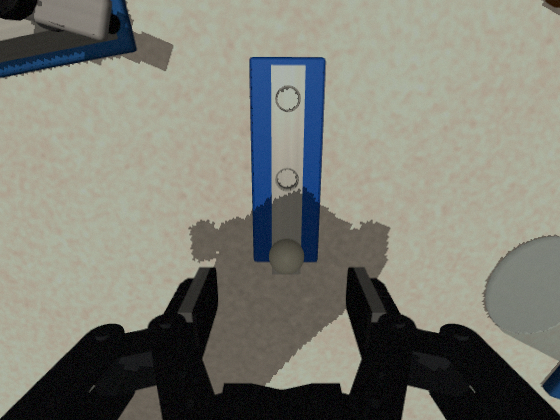

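The ball is at (286,256), with the fitted centre at (458.1,-272.5,41.9). Descending and gripping.

```bash
python3 -m crank '[[14,1.2,1.3,0.005,0,0],[14,1.2,1.3,0,0,0],[12.5,0,0,0,0,0],[0,0,0,0,0,0],[0,0,0,0,0,0]]'
python3 - <<'E'
from h import *
plan([458,-272.5,39],np.radians(112.5),1)
E
```

```text
time: 8.95
ee_pos: [457.4, -273.4, 38.3]
ee_rot: [-0.137, -0.693, -0.138, 0.694]
force: [0.3, -0.5, -0.8]
width: 60.1
dist 1.3 rot [-0.0009  0.0008  0.001 ]
[[-0.7, -0.6, -0.9, -0.0009, 0.0008, 0.001]]
```

```bash
python3 -m crank '[[0,0,0,0,0,0],[0,0,0,0,0,0],[0,0,0,0,0,0],[0,0,0,0,0,0]]' 14 25; python3 -m crank '[[-15,0,0,0,0,0],[-30,0,0,0,0,0],[-40,0,0,0,0,0],[-10,0,0,0,0,0]]'
python3 - <<'E'
from h import *
snap("wrist","b9"); plan([544.6,-79,135],np.radians(166.7),8)
E
```

```text
time: 9.35
ee_pos: [458.0, -273.5, 39.3]
ee_rot: [0.138, 0.694, 0.138, -0.693]
force: [0.0, 1.5, 2.6]
width: 18.1
time: 9.75
ee_pos: [459.9, -274.7, 137.9]
ee_rot: [0.139, 0.695, 0.136, -0.692]
force: [0.5, -1.1, 0.7]
width: 17.9
dist 213.4 rot [-0.9472 -0.0015 -0.0068]
[[0.3, -18.6, -19.1, -0.1184, -0.0002, -0.0008], [0.3, -16.2, -21.2, -0.1184, -0.0002, -0.0008], [0.3, -13.6, -23.0, -0.1184, -0.0002, -0.0008], [0.4, -10.8, -24.4, -0.1184, -0.0002, -0.0008], [0.4, -7.8, -25.5, -0.1184, -0.0002, -0.0008], [0.4, -4.7, -26.2, -0.1184, -0.0002, -0.0008], [0.4, -1.6, -26.6, -0.1184, -0.0002, -0.0008], [0.4, 1.5, -26.6, -0.1184, -0.0002, -0.0008]]
```

View pics/b9.png

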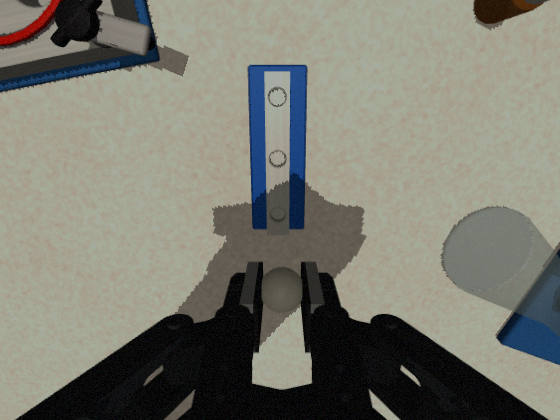

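The ball is held at (282,288) and all three dimples are empty. On to well B.

```bash
python3 -m crank '[[0,-18.6,-19.1,-0.118,0,0],[0,-16.2,-21.2,-0.118,0,0],[0,-13.6,-23,-0.118,0,0],[0,-10.8,-24.4,-0.118,0,0],[0,-7.8,-25.5,-0.118,0,0],[0,-4.7,-26.2,-0.118,0,0],[0,-1.6,-26.6,-0.118,0,0],[0,1.5,-26.6,-0.118,0,0],[15,0,0,0,0,0],[20,0,0,0,0,0],[10,0,0,0,0,0],[0,0,0,0,0,0]]'
python3 - <<'E'
from h import *
plan([544.6,-79,62],np.radians(166.7),2); snap("wrist","b10")
E
```

```text
time: 11.0
ee_pos: [540.7, -78.4, 86.6]
ee_rot: [-0.437, -0.554, -0.439, 0.557]
force: [-1.2, -0.3, -0.2]
width: 17.8
dist 24.9 rot [-0.0039  0.0008  0.0045]
[[12.3, 2.0, -0.2, -0.0019, 0.0004, 0.0022], [12.3, 2.0, -0.1, -0.0019, 0.0004, 0.0022]]
```

View pics/b10.png

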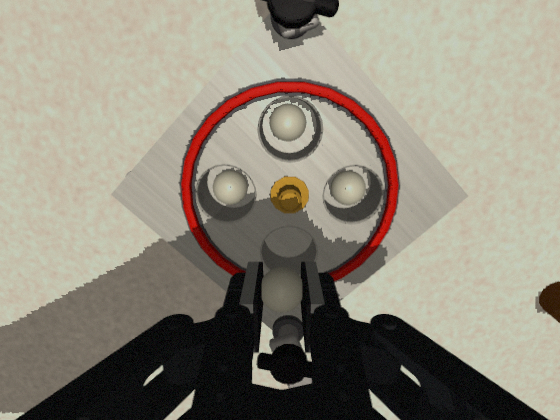

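Well B (column 290) is 4 mm right of the ball (column 282), matching the computed +4 in tool y.

```bash
python3 -m crank '[[12,4,0,0,0,0],[11,0,0,0,0,0],[0,0,0,0,0,0],[0,0,0,0,0,0],[0,0,0,0,0,0]]'
python3 - <<'E'
from h import *
from scipy.optimize import least_squares
plan([544.6,-79,62],np.radians(166.7),1)
for t in("b10","b7"):
    f=load(t); im=f["image"].astype(int)
    m=(im[...,0]>70)&(im[...,1]<.4*im[...,0])&(im[...,2]<.4*im[...,0])
    v,u=np.nonzero(m); P=np.array([onz(f,a,b,52)[:2] for a,b in zip(u,v)])
    r=least_squares(lambda x:np.hypot(P[:,0]-x[0],P[:,1]-x[1])-x[2],[549,-49,54],loss="soft_l1");print(t,r.x.round(1),len(u))
E
```

```text
time: 11.55
ee_pos: [546.7, -78.8, 66.1]
ee_rot: [0.438, 0.555, 0.438, -0.555]
force: [0.2, -0.1, -0.2]
width: 17.8
dist 4.7 rot [-0.0029 -0.0001 -0.0004]
[[4.1, -2.0, 0.7, -0.0029, -0.0001, -0.0004]]
b10 [552.2 -46.4  53.7] 5177
b7 [552.2 -46.5  54. ] 2575
```

```bash
python3 -m crank '[[4,-2,1,0,0,0],[0,0,0,0,0,0],[0,0,0,0,0,0]]'; python3 -m crank '[[0,0,0,0,0,0],[0,0,0,0,0,0],[0,0,0,0,0,0]]' 30;  python3 -m crank '[[-20,0,0,0,0,0],[-30,0,0,0,0,0],[-40,0,0,0,0,0],[-35,0,20,0,0,0],[0,0,0,0,0,0],[0,0,0,0,0,0]]'
python3 - <<'E'
from h import *
f=snap("wrist","b11")
plan([452,280,180],np.radians(166.7),9)
E
```

```text
time: 11.85
ee_pos: [544.2, -79.4, 61.9]
ee_rot: [-0.438, -0.555, -0.438, 0.555]
force: [0.2, -0.1, -0.0]
width: 17.8
time: 12.15
ee_pos: [544.5, -79.3, 62.0]
ee_rot: [0.438, 0.555, 0.438, -0.555]
force: [0.5, 0.1, 0.4]
width: 30.1
time: 12.75
ee_pos: [540.0, -99.4, 187.6]
ee_rot: [0.438, 0.556, 0.437, -0.555]
force: [-0.4, 0.8, -0.0]
width: 30.3
dist 388.7 rot [-0.0032  0.0001  0.0005]
[[0.7, -19.2, -38.7, -0.0004, 0.0, 0.0001], [0.7, -19.2, -38.7, -0.0004, 0.0, 0.0001], [0.7, -19.2, -38.7, -0.0004, 0.0, 0.0001], [0.7, -19.2, -38.7, -0.0004, 0.0, 0.0001], [0.7, -19.2, -38.7, -0.0004, 0.0, 0.0001], [0.7, -19.2, -38.7, -0.0004, 0.0, 0.0001], [0.7, -19.2, -38.7, -0.0004, 0.0, 0.0001], [0.7, -19.1, -38.7, -0.0004, 0.0, 0.0001], [0.7, -19.1, -38.7, -0.0004, 0.0, 0.0001]]
```

View pics/b11.png

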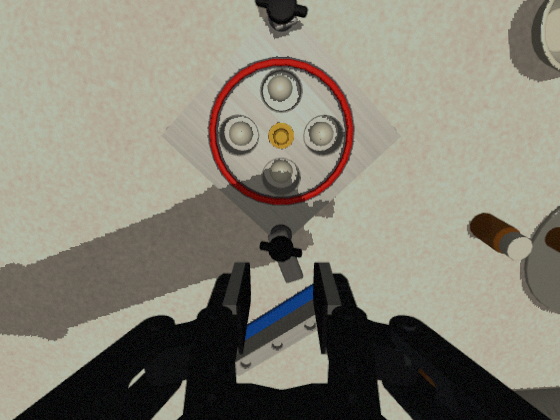

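All four wells are filled: (280,88), (240,133), (321,133) and (281,175). Next, the cover.

```bash
python3 -m crank '[[0,-19.2,-38.7,0,0,0],[0,-19.2,-38.7,0,0,0],[0,-19.2,-38.7,0,0,0],[0,-19.2,-38.7,0,0,0],[0,-19.2,-38.7,0,0,0],[0,-19.2,-38.7,0,0,0],[0,-19.2,-38.7,0,0,0],[0,-19.1,-38.7,0,0,0],[0,-19.1,-38.7,0,0,0],[0,0,0,0,0,0],[0,0,0,0,0,0],[0,0,0,0,0,0]]' 70
python3 - <<'E'
from h import *
s=arm.observe();print(s["ee_pos"],s["joints"].round(2))
f=snap("wrist","c1");print(arm.observe()["ee_pos"])
for t in("b5","b7","b10","b11"):
    f=load(t);print(t,np.round(proj(f,[552.2,-46.4,60]),1))
E
```

```text
time: 14.0
ee_pos: [452.6, 278.9, 185.7]
ee_rot: [-0.438, -0.554, -0.438, 0.556]
force: [0.3, -0.4, -0.1]
width: 70.0
[452.60530839 278.89863934 185.6715209 ] [-0.19  0.36 -0.58  1.92  0.25  0.93 -1.13]
[452.95991778 278.55529669 185.94375487]
b5 [285.4 210.7]
b7 [281.4 183.3]
b10 [289.3 200.2]
b11 [280.8 136.3]
```

View pics/c1.png

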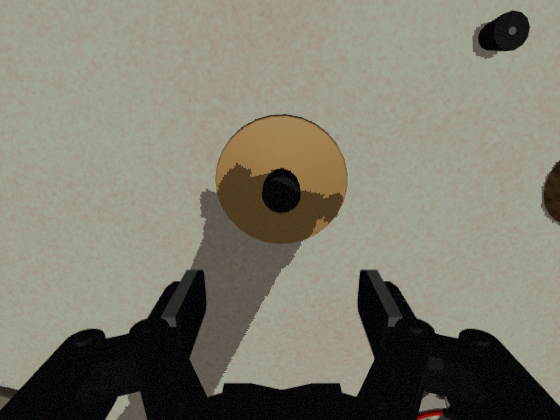

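Cover disc centred at about (282,180), knob at (281,190). I'll fit both.

Run:
```python
from h import *
from scipy.optimize import least_squares
f=load("c1");u,v,C=cloud(f)
near=np.hypot(C[:,0]-452,C[:,1]-280)<80
k=near&(C[:,2]>50)&(C[:,2]<62);print("knob top",np.median(C[k,2]),C[k].mean(0).round(1),k.sum())
d=near&(C[:,2]>12)&(C[:,2]<25);print("disc",np.median(C[d,2]))
# tan mask
hsv=cv2.cvtColor(f["image"],cv2.COLOR_RGB2HSV); m=((hsv[...,1]>95)&(hsv[...,0]<30)).astype(np.uint8); m[:, :200]=0;m[:,365:]=0;m[260:]=0;m[:100]=0
cs,_=cv2.findContours(m,cv2.RETR_EXTERNAL,cv2.CHAIN_APPROX_NONE);c=max(cs,key=cv2.contourArea)[:,0]
P=np.array([onz(f,a,b,18)[:2] for a,b in c])
r=least_squares(lambda x:np.hypot(P[:,0]-x[0],P[:,1]-x[1])-x[2],[452,280,61],loss="soft_l1");print("disc fit z18",r.x.round(1),len(P))
g=cv2.cvtColor(f["image"],cv2.COLOR_RGB2GRAY); b=(g<38).astype(np.uint8); b[:,:240]=0;b[:,330:]=0;b[235:]=0;b[:150]=0
yy,xx=np.nonzero(b);print("dark blob",xx.min(),xx.max(),yy.min(),yy.max())
X=r.x[:2]
for z in(56,28): print(z,np.round(proj(f,[*X,z]),1))
t=load("a_top");print("top knob chk",np.round(proj(t,[*X,56]),1))
crop("c1",240,150,330,230,8,"c_c1")
plan([*X,33],np.radians(166.7),4)
```

```text
knob top 55.656951054865544 [453.6 286.8  55.6] 1164
disc 17.716095402496762
disc fit z18 [453.6 287.   59.7] 365
dark blob 262 300 169 212
56 [280.7 193.9]
28 [280.9 185.3]
top knob chk [176.7 264. ]
dist 153.2 rot [-0.0045  0.0019  0.001 ]
[[38.2, -0.3, -2.1, -0.0011, 0.0005, 0.0002], [38.2, -0.3, -2.1, -0.0011, 0.0005, 0.0002], [38.2, -0.3, -2.1, -0.0011, 0.0005, 0.0002], [38.2, -0.3, -2.1, -0.0011, 0.0005, 0.0002]]
```

View pics/c_c1.png

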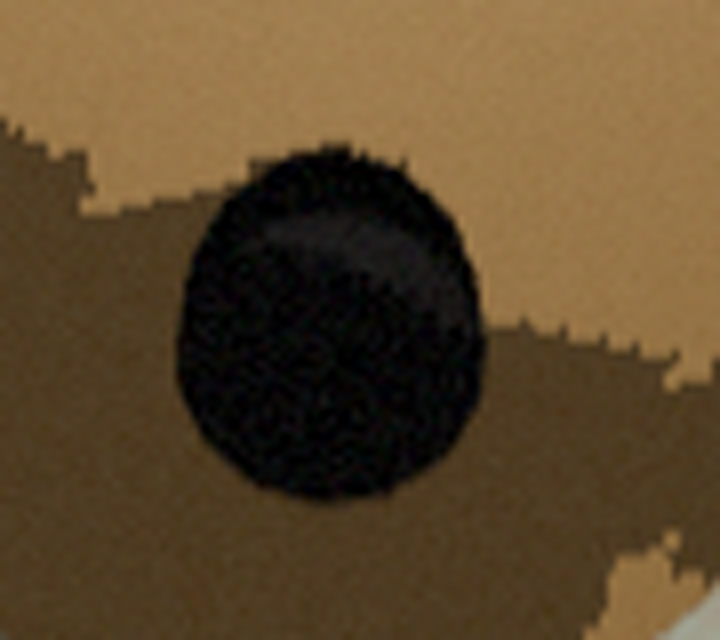

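```bash
python3 -m crank '[[20,-1,-8,0,0,0],[30,0,0,0,0,0],[30,0,0,0,0,0],[20,0,0,0,0,0],[0,0,0,0,0,0],[0,0,0,0,0,0]]'
python3 - <<'E'
from h import *
f=snap("wrist","c2")
u,v,C=cloud(f)
k=(np.hypot(C[:,0]-453.6,C[:,1]-287)<40)&(C[:,2]>51)&(C[:,2]<61);print(C[k].mean(0).round(1),k.sum(),np.ptp(C[k],axis=0))
plan([453.6,287,33],np.radians(166.7),3)
E
```

```text
time: 14.65
ee_pos: [454.2, 287.3, 87.0]
ee_rot: [-0.438, -0.555, -0.437, 0.556]
force: [0.0, -0.5, 0.6]
width: 69.7
[453.9 287.5  55.4] 2422 [31.22346241 31.1361776   6.56594629]
dist 54.8 rot [-0.0041 -0.0007 -0.0008]
[[18.3, -0.3, 0.4, -0.0014, -0.0002, -0.0003], [18.3, -0.3, 0.4, -0.0014, -0.0002, -0.0003], [18.3, -0.3, 0.4, -0.0014, -0.0002, -0.0003]]
```

View pics/c2.png

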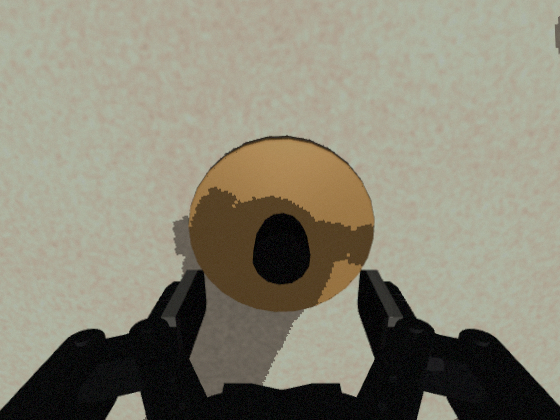

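The knob at (281,248) is centred between the jaws. Down and grip.

```bash
python3 -m crank '[[18,-0.5,0,0,0,0],[18,0,0,0,0,0],[12,0,0,0,0,0],[5,0,0,0,0,0],[0,0,0,0,0,0],[0,0,0,0,0,0]]'
python3 - <<'E'
from h import *
plan([453.8,287.3,33],np.radians(166.7),1)
E
```

```text
time: 15.3
ee_pos: [453.8, 288.6, 34.6]
ee_rot: [0.438, 0.556, 0.438, -0.555]
force: [-0.1, 0.1, -0.9]
width: 70.2
dist 2.1 rot [-0.0029 -0.0009 -0.0008]
[[1.6, 0.3, 1.3, -0.0029, -0.0009, -0.0008]]
```

```bash
python3 -m crank '[[0,0,0,0,0,0],[0,0,0,0,0,0],[0,0,0,0,0,0],[0,0,0,0,0,0],[0,0,0,0,0,0]]' 20 80
python3 - <<'E'
from h import *
s=arm.observe();print(s["ee_pos"],s["force"],s["width"])
E
```

```text
time: 15.8
ee_pos: [453.8, 288.4, 34.7]
ee_rot: [0.438, 0.556, 0.438, -0.555]
force: [-1.2, -1.6, 5.8]
width: 29.7
[453.776318   288.42425825  34.72105591] [-1.18574863 -1.58011628  5.8181154 ] 29.734345938723113
```

```bash
python3 -m crank '[[-8,0,0,0,0,0],[-20,0,0,0,0,0],[-40,0,0,0,0,0],[-45,0,0,0,0,0],[-25,0,0,0,0,0],[0,0,0,0,0,0],[0,0,0,0,0,0]]'
python3 - <<'E'
from h import *
from scipy.optimize import least_squares
s=arm.observe();print(s["ee_pos"],s["force"],s["width"],s["ft_torque"])
f=snap("wrist","c3"); T=q(s["ee_rot"]).as_matrix()
u,v,C=cloud(f)
L=(C-s["ee_pos"])@T
k=(L[:,0]>0)&(L[:,0]<30)&(np.hypot(L[:,1],L[:,2])<64)
M=L[k]; print("disc x tool",np.median(M[:,0]))
h=(L[:,0]>10)&(L[:,0]<24)&(np.hypot(L[:,1],L[:,2])<70)&(abs(L[:,1])<70)
D=L[h]; 
A=np.c_[D[:,1:],np.ones(len(D))];c=np.linalg.lstsq(A,D[:,0],rcond=None)[0];print("tilt plane",c.round(4),h.sum())
plan([552.2,-45.3,170],np.radians(166.7),9)
E
```

```text
time: 16.5
ee_pos: [453.1, 287.7, 171.7]
ee_rot: [-0.438, -0.555, -0.438, 0.555]
force: [-0.8, -0.2, -4.6]
width: 30.0
[453.09460095 287.70766004 171.74250028] [-0.75352836 -0.16974349 -4.62676312] 30.04092383396527 [-0.00100508  0.00335976  0.00288118]
disc x tool 17.140836559769365
tilt plane [ 2.50000e-03 -1.80000e-03  1.71526e+01] 27350
dist 347.2 rot [-0.003   0.0019  0.0013]
[[0.1, 19.4, 33.4, -0.0003, 0.0002, 0.0001], [0.1, 19.4, 33.4, -0.0003, 0.0002, 0.0001], [0.1, 19.4, 33.4, -0.0003, 0.0002, 0.0001], [0.1, 19.3, 33.4, -0.0003, 0.0002, 0.0001], [0.1, 19.3, 33.4, -0.0003, 0.0002, 0.0001], [0.1, 19.3, 33.4, -0.0003, 0.0002, 0.0001], [0.1, 19.3, 33.4, -0.0003, 0.0002, 0.0001], [0.1, 19.3, 33.4, -0.0003, 0.0002, 0.0001], [0.1, 19.3, 33.4, -0.0003, 0.0002, 0.0001]]
```

View pics/c3.png

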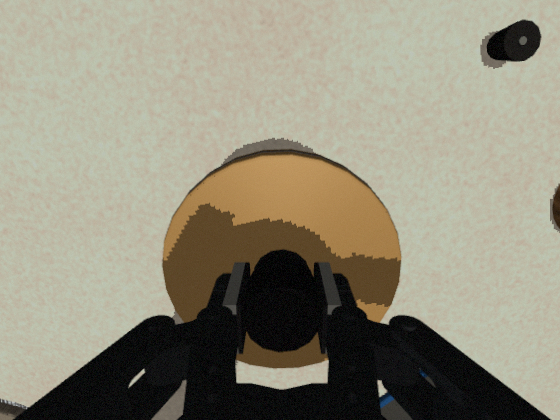

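The cover is held level, with no tilt and its underside 35 mm ahead of the TCP. I'll carry it over the block and fit its axis in the tool frame.

```bash
python3 -m crank '[[0,19.4,33.4,0,0,0],[0,19.4,33.4,0,0,0],[0,19.4,33.4,0,0,0],[0,19.3,33.4,0,0,0],[0,19.3,33.4,0,0,0],[0,19.3,33.4,0,0,0],[0,19.3,33.4,0,0,0],[0,19.3,33.4,0,0,0],[0,19.3,33.4,0,0,0],[0,0,0,0,0,0],[0,0,0,0,0,0],[0,0,0,0,0,0]]'
python3 - <<'E'
from h import *
from scipy.optimize import least_squares
s=arm.observe();print(s["ee_pos"],s["force"].round(1),s["joints"].round(2))
f=snap("wrist","c4");print(arm.observe()["ee_pos"])
for t in("c3","c4"):
    f=load(t);Tc=f["tool_from_camera"]
    hsv=cv2.cvtColor(f["image"],cv2.COLOR_RGB2HSV); m=((hsv[...,1]>95)&(hsv[...,0]<30)).astype(np.uint8); m[300:]=0;m[:100]=0;m[:,:150]=0;m[:,410:]=0
    cs,_=cv2.findContours(m,cv2.RETR_EXTERNAL,cv2.CHAIN_APPROX_NONE);c=max(cs,key=cv2.contourArea)[:,0]
    P=[]
    for a,b in c:
        if b>296 or a<152 or a>407: continue
        d=Tc[:3,:3]@ray(f,a,b);o=Tc[:3,3];P.append((o+d*(17.15-o[0])/d[0])[1:])
    P=np.array(P)
    r=least_squares(lambda x:np.hypot(P[:,0]-x[0],P[:,1]-x[1])-61,[0,0],loss="soft_l1",f_scale=.5);print(t,r.x.round(2),len(P))
    k=np.hypot(*(P-r.x).T);print(np.percentile(k,[5,50,95]))
T=q(s["ee_rot"]).as_matrix();print("z tool in world",T[:,2].round(2),"y",T[:,1].round(2))
E
```

```text
time: 17.75
ee_pos: [551.5, -43.4, 170.5]
ee_rot: [-0.437, -0.554, -0.439, 0.555]
force: [-0.8, 0.4, -3.3]
width: 30.0
[551.48650636 -43.40739149 170.50809868] [-0.8  0.4 -3.3] [ 0.34  0.4  -0.47  1.89  0.22  0.91 -0.47]
[551.72090284 -43.07610185 170.90784988]
c3 [-0.11  2.78] 640
[14.0127844  59.80407207 61.93684871]
c4 [-0.25  2.37] 653
[13.83799602 59.88372142 66.85040203]
z tool in world [-0.23 -0.97 -0.  ] y [ 0.97 -0.23 -0.  ]
```

View pics/c4.png

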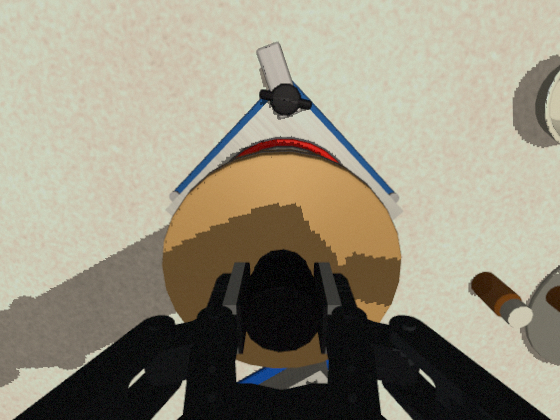

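Run:
```python
from h import *
from scipy.optimize import least_squares
f=load("c3")
for t in("c3","c4"):
  f=load(t);Tc=f["tool_from_camera"]
  hsv=cv2.cvtColor(f["image"],cv2.COLOR_RGB2HSV); m=((hsv[...,1]>95)&(hsv[...,0]<30)).astype(np.uint8); m[:120]=0;m[:,:155]=0;m[:,410:]=0
  P=[]
  for b in range(165,300,2):
    x=np.nonzero(m[b])[0]
    P+= [(x.min(),b),(x.max(),b)]
  for a in range(220,345,2):
    y=np.nonzero(m[:300,a])[0]; P.append((a,y.min()))
  y0=[np.nonzero(m[:,a])[0].max() for a in range(250,320,2)]
  P+=list(zip(range(250,320,2),y0))
  Q=[]
  for a,b in P:
    d=Tc[:3,:3]@ray(f,a,b);o=Tc[:3,3];Q.append((o+d*(17.15-o[0])/d[0])[1:])
  Q=np.array(Q)
  r=least_squares(lambda x:np.hypot(Q[:,0]-x[0],Q[:,1]-x[1])-x[2],[0,0,60],loss="soft_l1",f_scale=.5)
  print(t,r.x.round(2),np.percentile(np.hypot(*(Q-r.x[:2]).T)-r.x[2],[2,25,50,75,98]).round(2), "bottom rows",y0[:3])
```

```text
c3 [-0.11  1.5  60.14] [-0.84 -0.47 -0.17  0.54 38.89] bottom rows [np.int64(400), np.int64(415), np.int64(364)]
c4 [-0.18  1.13 60.12] [-0.83 -0.5  -0.22  4.24 39.15] bottom rows [np.int64(416), np.int64(415), np.int64(364)]
```

Run:
```python
from h import *
ims=[]
for t,(a,b) in(("b7",(282,181)),("b10",(290,195)),("b11",(281,136)),("b5",(286,208))):
    im=cv2.imread(f"pics/{t}.png")[b-20:b+20,a-20:a+20]; im=cv2.convertScaleAbs(im,alpha=1.8); ims.append(cv2.resize(im,None,fx=8,fy=8,interpolation=cv2.INTER_CUBIC))
cv2.imwrite("pics/pins.png",np.vstack([np.hstack(ims[:2]),np.hstack(ims[2:])])[:,:])
print(ims[0].shape)
```

```text
(320, 320, 3)
```

View pics/pins.png

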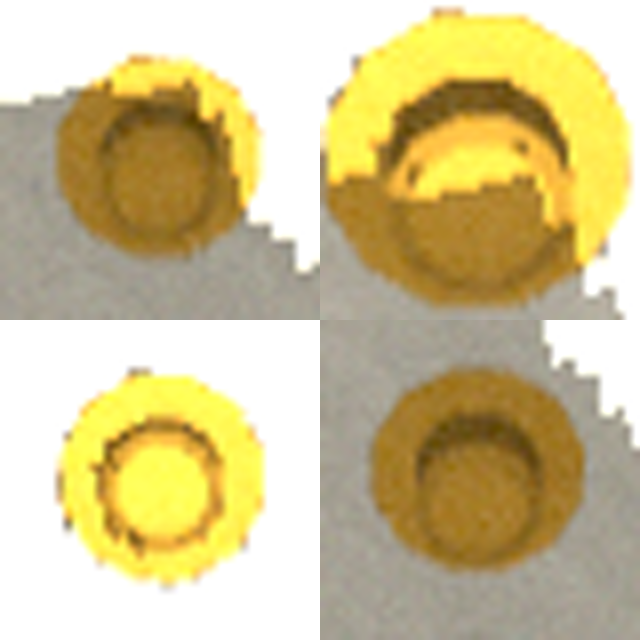

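The observed pin tips agree with projections of (552.2,-46.4,60) within half a pixel in all four views. The cover axis is about 1.2 mm along tool +z, so the target TCP is (552.5,-45.2).

Run:
```python
from h import *
plan([552.5,-45.2,106],np.radians(166.7),1)
```

```text
dist 64.9 rot [-0.0006 -0.0003  0.0021]
[[64.9, 1.4, 1.9, -0.0006, -0.0003, 0.0021]]
```

```bash
python3 -m crank '[[20,1.2,1.9,0,0,0],[25,0,0,0,0,0],[13,0,0,0,0,0],[5,0,0,0,0,0],[0,0,0,0,0,0],[0,0,0,0,0,0],[0,0,0,0,0,0]]'
python3 - <<'E'
from h import *
plan([552.5,-45.2,96],np.radians(166.7),1);print(arm.observe()["force"])
E
```

```text
time: 18.5
ee_pos: [554.1, -46.6, 109.9]
ee_rot: [0.438, 0.556, 0.438, -0.555]
force: [1.0, -0.3, -4.0]
width: 30.2
dist 14.1 rot [-0.0028 -0.0003 -0.0018]
[[13.9, -1.9, -1.0, -0.0028, -0.0003, -0.0018]]
[ 0.96824907 -0.26304818 -4.04768969]
```

```bash
python3 -m crank '[[6,-1.9,-1,0,0,0],[4,0,0,0,0,0],[0,0,0,0,0,0],[0,0,0,0,0,0]]'
python3 - <<'E'
from h import *
plan([552.5,-45.2,96],np.radians(166.7),1);print(arm.observe()["force"])
E
```

```text
time: 18.9
ee_pos: [551.6, -45.4, 98.8]
ee_rot: [-0.438, -0.555, -0.438, 0.555]
force: [0.2, -0.2, -3.1]
width: 29.9
dist 2.9 rot [-0.003   0.0001  0.0003]
[[2.8, 0.9, -0.4, -0.003, 0.0001, 0.0003]]
[ 0.15648357 -0.16609562 -3.05655485]
```

```bash
for i in 1 2 3; do python3 -m crank '[[0,0,0,0,0,0]]' | sed -n 2,4p; done
```

```text
ee_pos: [551.8, -45.3, 99.0]
ee_rot: [0.438, 0.555, 0.438, -0.555]
force: [-0.5, 0.5, -2.9]
ee_pos: [551.8, -45.3, 99.0]
ee_rot: [0.438, 0.555, 0.438, -0.555]
force: [0.0, 0.0, -2.9]
ee_pos: [551.8, -45.3, 99.0]
ee_rot: [0.438, 0.555, 0.438, -0.555]
force: [0.4, -0.1, -3.0]
```

Settled. Shift 0.7 mm in tool y and lower gently.

```bash
python3 -m crank '[[1,0.7,0,0,0,0],[1,0,0,0,0,0],[1,0,0,0,0,0],[0,0,0,0,0,0],[0,0,0,0,0,0]]' | sed -n 2,4p; python3 -m crank '[[1,0,0,0,0,0],[1,0,0,0,0,0],[0,0,0,0,0,0],[0,0,0,0,0,0]]' | sed -n 2,4p
```

```text
ee_pos: [552.3, -45.5, 95.8]
ee_rot: [-0.438, -0.555, -0.438, 0.555]
force: [0.1, 0.1, -3.3]
ee_pos: [552.3, -45.5, 93.9]
ee_rot: [-0.438, -0.555, -0.438, 0.555]
force: [0.4, -0.7, -2.8]
```

```bash
python3 -m crank '[[1,0,0,0,0,0],[1,0,0,0,0,0],[0,0,0,0,0,0],[0,0,0,0,0,0]]' | sed -n 2,4p; python3 -m crank '[[1,0,0,0,0,0],[1,0,0,0,0,0],[0,0,0,0,0,0],[0,0,0,0,0,0]]' | sed -n 2,4p
```

```text
ee_pos: [552.4, -45.4, 91.9]
ee_rot: [-0.438, -0.555, -0.438, 0.555]
force: [0.1, 0.6, -4.2]
ee_pos: [552.3, -45.4, 89.8]
ee_rot: [-0.438, -0.555, -0.438, 0.555]
force: [0.2, -0.2, -3.3]
```

The cover's underside is about 5 mm below the pin tip with no sideways force, so the bore is on the pin. Continuing down to the ring.

```bash
python3 -m crank '[[1,0,0,0,0,0],[1,0,0,0,0,0],[0,0,0,0,0,0],[0,0,0,0,0,0]]' 20 120| sed -n 2,5p; python3 -m crank '[[1,0,0,0,0,0],[1,0,0,0,0,0],[0,0,0,0,0,0],[0,0,0,0,0,0]]' | sed -n 2,4p;python3 -m crank '[[1,0,0,0,0,0],[0,0,0,0,0,0],[0,0,0,0,0,0]]' | sed -n 2,4p
```

```text
ee_pos: [552.4, -45.4, 87.8]
ee_rot: [-0.438, -0.555, -0.438, 0.555]
force: [-0.2, 0.6, -3.5]
width: 28.9
ee_pos: [552.5, -45.5, 86.2]
ee_rot: [0.438, 0.555, 0.438, -0.555]
force: [-2.3, 0.7, 2.9]
ee_pos: [552.5, -45.5, 85.1]
ee_rot: [0.438, 0.555, 0.438, -0.555]
force: [-2.9, 0.1, 4.1]
```

Ring contact is at about 87, as expected. Pressing on.

```bash
python3 -m crank '[[1,0,0,0,0,0],[0,0,0,0,0,0],[0,0,0,0,0,0]]' | sed -n 2,4p;python3 -m crank '[[1,0,0,0,0,0],[0,0,0,0,0,0],[0,0,0,0,0,0]]' | sed -n 2,4p; python3 -m crank '[[1,0,0,0,0,0],[0,0,0,0,0,0],[0,0,0,0,0,0]]' | sed -n 2,4p
```

```text
ee_pos: [552.5, -45.5, 84.2]
ee_rot: [0.438, 0.555, 0.438, -0.555]
force: [-2.7, -0.6, 6.4]
ee_pos: [552.5, -45.5, 83.4]
ee_rot: [0.438, 0.555, 0.438, -0.555]
force: [-3.3, 0.3, 8.2]
ee_pos: [552.5, -45.4, 82.9]
ee_rot: [-0.438, -0.555, -0.438, 0.555]
force: [-5.5, 1.2, 12.6]
```

```bash
python3 -m crank '[[1,0,0,0,0,0],[0,0,0,0,0,0],[0,0,0,0,0,0]]' | sed -n 2,4p;python3 -m crank '[[0.7,0,0,0,0,0],[0,0,0,0,0,0],[0,0,0,0,0,0]]' | sed -n 2,5p
```

```text
ee_pos: [552.5, -45.4, 82.8]
ee_rot: [-0.438, -0.555, -0.438, 0.555]
force: [-9.3, 0.2, 22.6]
ee_pos: [552.5, -45.5, 82.8]
ee_rot: [-0.438, -0.555, -0.437, 0.555]
force: [-11.9, 0.3, 29.5]
width: 28.9
```

The height has stopped at 82.8 while force rises steeply, so the cover is on hard stop. Easing slightly and checking with the cameras.

```bash
python3 -m crank '[[-0.4,0,0,0,0,0],[0,0,0,0,0,0],[0,0,0,0,0,0],[0,0,0,0,0,0],[0,0,0,0,0,0]]'
python3 - <<'E'
from h import *
s=arm.observe();f=snap("wrist","d1");g=snap("scene","d2");t=snap("top","d3")
T=q(s["ee_rot"]).as_matrix()
for n,x in(("w",f),("s",g)):
    u,v,C=cloud(x); L=(C-s["ee_pos"])@T
    k=(L[:,0]>10)&(L[:,0]<24)&(np.hypot(L[:,1],L[:,2])<58); D=L[k]
    c=np.linalg.lstsq(np.c_[D[:,1:],np.ones(len(D))],D[:,0],rcond=None)[0];print(n,"plane",c.round(4),k.sum(),"disc top z",np.median(C[k,2]))
crop("d2",170,140,350,240,4.4,"c_d2"); crop("d3",220,170,400,290,4.4,"c_d3")
s=arm.observe();print(s["time"],s["ee_pos"],s["force"],s["width"])
E
```

```text
time: 24.0
ee_pos: [552.5, -45.5, 82.8]
ee_rot: [-0.438, -0.555, -0.437, 0.555]
force: [-10.4, -0.1, 26.0]
width: 28.9
w plane [1.80000e-03 2.40000e-03 1.71553e+01] 25289 disc top z 65.66827169875901
s plane [ 8.80000e-03 -5.60000e-03  1.57932e+01] 675 disc top z 67.01386423350891
24.15 [552.47461343 -45.466604    82.78692855] [-9.63128308  0.1946973  25.01560617] 29.144275195817833
```

View pics/d1.png

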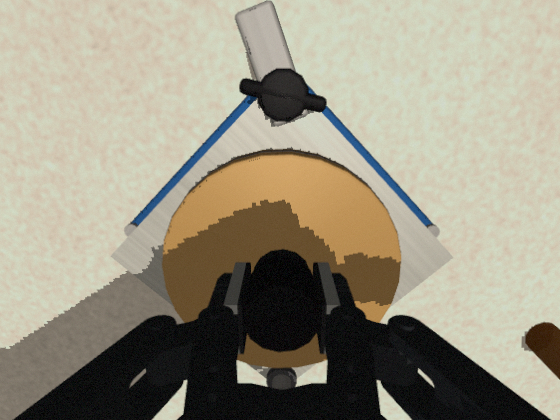

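View pics/c_d2.png

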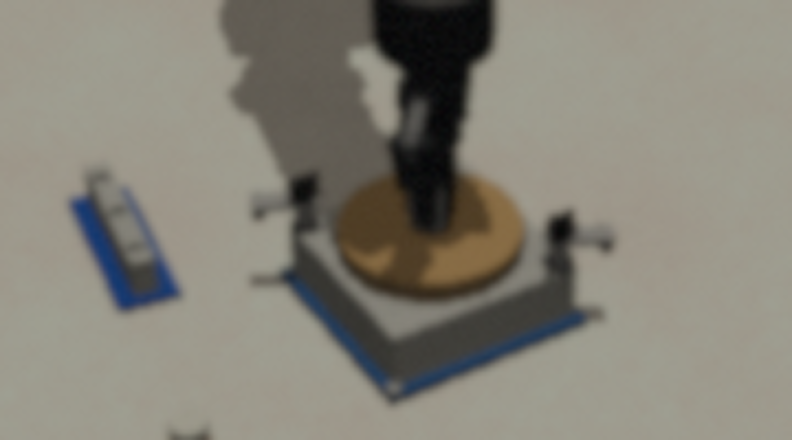

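View pics/c_d3.png

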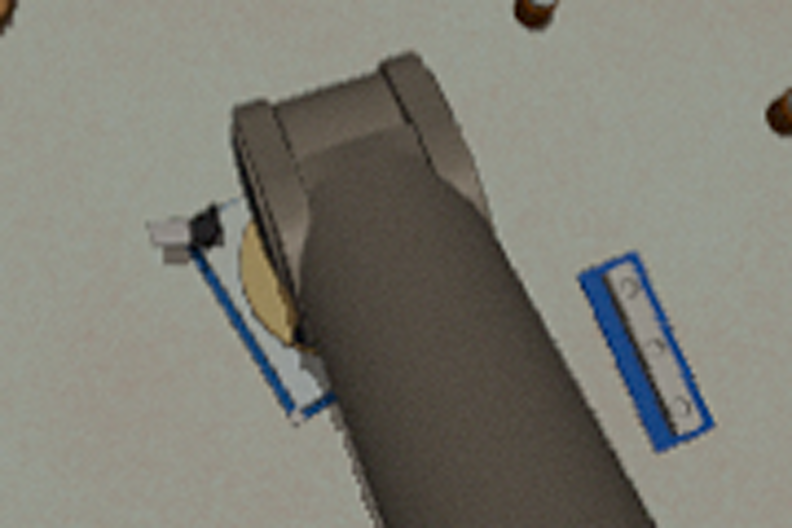

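The cover lies flat on the block, with no red ring showing. Its disc top is at z 65.7 (66 means fully home) and the grip on the knob hasn't slipped. The clamps haven't been touched. Handing in.

```bash
python3 -c "
from station import job_done,arm
print(job_done()); s=arm.observe(); print(s['ee_pos'],s['force'],s['width'])"
```

```text
the job is handed in; nothing more can be done
None
the job is handed in; nothing more can be done
```

The milling block is charged and the cover is fully home, with the gripper still holding it down by the knob at about 25 N. I handed it in at 24 s of the 62 s.

- **Balls:** both went from the rail into the two empty wells. A picture taken before the cover went on showed all four wells holding a ball.
- **Cover:** it went over the pin on the first try with no sideways force. It met the sealing ring at about the expected height, then stopped hard as the force climbed to 30 N. I eased back to about 25 N.
- **Last checks:** the wrist camera put the top of the disc at 65.7 mm (66 mm means fully home), lying flat, and no red ring was visible. The knob had not slipped in the grip.
- **Disagreements:** the blurrier scene camera read the disc top as 67.0 mm, which is within its calibration error of about 2 mm. There is also about 10 N of sideways force at the wrist while pressing. The top camera's view of the cover was mostly blocked by the arm.

I did not measure the other bench items again at the end. The arm never contacted them, and the clamps looked untouched in the last pictures.

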